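Check the fume extractor's filter on the light panel

ROBOT

A 6-joint arm with a two-finger parallel gripper is mounted at the origin on a cart in front of the work surface, level with it; the furniture and walls round the work are solid. World frame = base frame: x ahead of the robot, y to its left, z up, the work surface at z = 0. Lengths are in m, angles in rad, forces in N, time in s.
With the tool pointing down it reaches from about 0.375 to 0.9 m from the base axis. Payload 3.1 kg.
Tool frame: the origin (TCP) lies at the centre of the arm's flange, where the gripper is bolted on; the fingertips stand robot.tip_extent ahead of it and the grasp point (between the pads) lies 164 mm ahead of it (robot.tip_extent is the distance from the TCP to the fingertips, in m); z points along the fingers, y is the line along which they close (so a half turn about z gives the same grasp; the last joint's range is limited). The gripper opens to 87 mm and grips with 3 to 60 N. Pads are 19 mm wide; open, the fingers measure 117 mm over their backs; the gripper's body (75 mm by 190 mm) begins 51 mm behind the grasp point.
Start: joints at [1.065, 0.527, 1.433, -0, 1.181, -0.178], TCP at [0.201, 0.592, 0.405] pointing down, gripper open.
Joint ranges: [-3.08, 3.08], [-0.75, 2.2], [0.22, 2.44], [-1.43, 4.57], [0, 2.65], [-2.85, 2.85]. Speed limits (rad/s): [2.79, 2.79, 3.14, 3.14, 3.14, 3.14].

INTERFACE

Orientations are given as a unit quaternion [x, y, z, w].
In Python, from rig import get_obs, camera, hand_in, cut_out, robot gives the robot as it stands.
- The arm moves only by the tool step_arm, never from a script. Its argument "rows" is a list of rows, each a list of 6 numbers: the shift along the world's x, y, z in m, then the turn, a rotation vector about the world's x, y, z in degrees. A call has 1 to 12 rows; each row shifts and turns the commanded pose from where the row before left it; what a row does not reach is not made up. A row lasts 1/8 s, in which the tool goes at most 62.5 mm and 10.7 degrees, less where a joint would pass 70% of its speed; a pose out of reach is approached as far as the arm can. A call is refused whole if a number of a shift passes 0.0625 or a number of a turn 10.7, either way. A call with a gripper value outside its range is refused whole. "jaw" is the finger opening in m, from 0 to 0.087, set as the call begins (left out, the last holds). The fingers move at their own pace and stop on an object; "squeeze" is the grip in N (left out, the last holds). Time passes only in rows, so rows that do not move let the fingers close. It gives the time, the measured TCP pose, the force, the opening and the grip force at its end, in the units of the state.
- get_obs(): the state, without advancing time (a new reading comes with each control period).
- camera(name): name is "side" or "top" or "wrist"; returns a dict with "pixels" (400x640x3 uint8, blue, green, red), "depth" (400x640 float32, m along the optical axis (not along the pixel's ray), 0 where there is no reading), "fov_y" (degrees; the focal length in pixels is half the picture's height over the tangent of half this angle, whatever the lens; pixels are square), "cx", "cy" (the principal point, pixels), "extrinsics" (4x4, takes a point from camera to world coordinates); the wrist camera has in their place "mount" (4x4, takes a point from camera to tool coordinates, whose origin is the TCP and whose axes are the flange's). Camera axes: x right, y up, looking along -z (the intrinsics and any distortion apply to the point x, -y, -z); pixel columns grow to the right and rows downward; lengths in m; the calibration is good to about 2 mm. A picture is of the moment at which its call begins: read the wrist's pose just before it.
- hand_in(): hands the job in; it is judged then, once.
Trained networks look in the newest picture that a camera, given by its name, has taken for a name from the list of things; names that differ only in an ending like _2 or _b are one class to them, and where a whole thing is asked for, a point or a joint stands for the part that bears it (a point fixed in the world has none). Each returns a list of dicts, best first, with "confidence" (0 to 1); they miss things now and then, are a little off and sometimes report something else, mostly with a low value. They report only what shows in the picture. A call takes as long as a camera call.
- cut_out(label, camera): "region" (400x640 bool, what is visible of it) and "extent" ([centre column, centre row, width, height] in pixels, round what is visible of it).
The state is a dict: "time": time; "q": joint angles; "joint_velocities": joint speeds; "joint_torque": joint torques, N m; "position": TCP position; "tool_rot": TCP orientation; "ft_force": force on the tool from outside, world axes, zero at the start; "moment": the same for the moment, N m; "grip_width": finger opening in m; "grip_force": force on a finger pad.
Only numpy, scipy, OpenCV 4.12 (cv2) and the standard library are available. Lean on these libraries where they do the work, as an engineer would, in place of code of your own. Each camera call takes 0.05 s, during which the arm holds its last target. There are 200 camera calls.

TASK

Check the bench fume extractor's filter: pull its drawer right out by the bar handle, lift the blue cover flap inside the drawer by its yellow tongue until it stands up and stays open, and draw the white filter plate out from beneath by its orange grip rib. Carry the plate over the lit white panel and finish while holding it there, still and level in the gripper, centred about a hand's width (10 cm) above the panel and not touching it; leave the drawer out and the flap up, and leave the small things lying around where they are.

Things in the scene. Friction and masses are not known exactly. Their poses are not given: they have to be found in the camera images.
- extractor: fixed grey bench fume extractor, housing 200 (x) x 176 (y) x 88 (z) mm with a drawer in its front and a round grille on top. Origin: centre of its underside, on the worktop. Its front faces along its own -x, where the drawer comes out; own z up. The front face lies at own x = -100 mm.
- filter_drawer (a joint): travel of the extractor's white-fronted drawer in m, 0 shut (start) to 0.170 fully out; it slides along the extractor's own -x, with about 4 N of friction, and stays where left. Front panel 162 mm wide, top edge at z = 80 mm.
- drawer_grip (a point): middle of the drawer's steel bar handle: round bar 10 mm thick, 100 mm long along the extractor's y between two posts, 42 mm in front of the drawer's face, at z = 72 mm; moves with the drawer. Pinch it from above with the fingers closing along the extractor's x (37 mm free between bar and face: open them about 40 mm). Axes as the extractor's.
- cover_flap (a joint): angle of the blue flap in rad, 0 shut (flat) to 1.85 (leaning back over the housing). Hinge line along the extractor's y at z = 67 mm, 156 mm behind the drawer's front face. Flap 128 mm wide, 4 thick, reaching 104 mm from the hinge towards the drawer front; opening swings its front edge up and back. Stiff: stays where left, 1 to 2 N at the tongue lifts it. Reachable only with the drawer out.
- flap_tongue (a point): grip point on the flap's yellow tongue (24 mm wide along y, 12 thick, 34 long, at the middle of the flap's front edge): 128 mm from the hinge line, 10 mm short of the tip, z = 68 mm when shut. Pinch from above, fingers closing along y; it pivots between the pads, so the gripper may stay pointing down. Finger well below, 10 to 46 mm behind the drawer's front face, free to z = 12 mm.
- filter_plate: loose white plate 80 (x) x 96 (y) x 12 mm, 80 to 170 g, flat in the drawer under the flap, moves with it. Origin: centre of underside, at z = 12 mm. In its middle an orange grip rib, 50 mm long (own x), 12 thick (own y), top 40 mm above the underside. The nest round it is 94 x 108 mm, walls up to z = 62 mm: open the fingers about 50 mm. Its middle is about 60 mm in front of the hinge line.
- light_panel: fixed flat lit panel, 130 x 130 x 8 mm, white face in a black rim, lying on the worktop. Origin: centre of its underside, on the worktop; its top face is at z = 8 mm.
- screw_dish: bystander: loose dark round dish, 58 mm across, 12 mm high. Origin: centre of underside. Not to be disturbed.
- screwdriver: bystander: loose small black screwdriver with red end, 122 mm long, lying. Not to be disturbed.
- flux_bottle: bystander: loose cream bottle with yellow pointed cap, 42 mm across, 113 mm high. Origin: centre of underside. Not to be disturbed.
- yellow_tape: bystander: loose roll of yellow tape, 45 mm across, 18 mm high. Origin: centre of underside. Not to be disturbed.

How it is judged:
On the way, in this order (a step that is already met when the one before it is completed fails the run):
1. the drawer is pulled out, at least 145 mm (value of joint filter_drawer above 0.145 m), for 0.2 s.
2. the cover flap is lifted to at least 1.35 rad, the drawer still out and the plate still in it (value of joint cover_flap above 1.35 rad and value of joint filter_drawer above 0.13 m and height (world z) of filter_plate below 0.03 m), for 0.2 s.
3. the filter plate is drawn out, its underside above 85 mm, held by the fingers (height (world z) of filter_plate above 0.085 m and contact force between filter_plate and the fingers above 1 N), for 0.2 s.
At the end, for the whole second after the job is handed in: The gripper still holds the filter plate, at rest (under 30 mm/s) and level within 0.25 rad, its middle within 40 mm of the light panel's middle in plan and its underside 50 to 180 mm above the panel's face; the drawer is out at least 120 mm and the flap is up at least 1.1 rad (horizontal distance between filter_plate and light_panel below 0.04 m and height (world z) of filter_plate between 0.058 and 0.188 m and angle between filter_plate's own z axis and vertical below 0.25 rad and linear speed of filter_plate below 0.03 m/s and contact force between filter_plate and the fingers above 1 N and value of joint filter_drawer above 0.12 m and value of joint cover_flap above 1.1 rad); the arm keeps its last pose, push and grip.
It fails at once if the filter plate touches the light panel (contact force between filter_plate and light_panel above 0.5 N).
It fails at once if a bystander is moved more than 30 mm (distance of any of screw_dish, screwdriver, flux_bottle, yellow_tape from where it was at the start of the episode above 0.03 m).
It also fails if it takes over 64 s, if anything falls off the work surface, if the arm or the gripper's body presses on something with over 40 N, if the wrist force passes 120 N, or if a joint passes its speed limit or range.

## Working session

There is one attempt and no reset: what is moved stays moved. The work goes in short steps, Python scripts to look and compute and a tool call to move; the robot and the scene stay as the last step left them, time stands still between calls to the robot, and variables do not carry over. Pictures are saved under pics/ and viewed, at most 10 in all, crops included, and the job is handed in when it is done.

Besides the shell and the picture viewer there is one more tool, called after "Request:" by a JSON object that holds its "fn" and its "kwargs". step_arm: Moves the arm, as the interface text tells. Its arguments: {"type":"object","properties":{"rows":{"type":"array"},"jaw":{"type":"number"},"squeeze":{"type":"number"}},"required":["rows"]}

```bash
mkdir -p pics; cat > h.py <<'E'
import numpy as np,cv2
from rig import get_obs,camera,hand_in,cut_out,robot
from scipy.spatial.transform import Rotation as R
def cam(n):
    o=get_obs(); c=camera(n)
    if n=="wrist":
        T=np.eye(4);T[:3,:3]=R.from_quat(o["tool_rot"]).as_matrix();T[:3,3]=o["position"]
        c["T"]=T@c["mount"]
    else: c["T"]=c["extrinsics"]
    c["f"]=200/np.tan(np.radians(c["fov_y"]/2))
    return c
def pts(c):
    v,u=np.mgrid[:400,:640]; d=c["depth"]
    P=np.stack([(u-c["cx"])/c["f"]*d,-(v-c["cy"])/c["f"]*d,-d],-1)
    return P@c["T"][:3,:3].T+c["T"][:3,3]
E
python3 - <<'E'
from h import *
o=get_obs();print({k:np.round(v,3) for k,v in o.items()},robot.tip_extent)
for n in("top","side"):
    c=cam(n);P=pts(c);cv2.imwrite(f"pics/{n}0.png",c["pixels"]);print(n,{k:v for k,v in c.items() if k not in("pixels","depth")})
    for l in "extractor filter_drawer drawer_grip light_panel screw_dish screwdriver flux_bottle yellow_tape".split():
        for r in cut_out(l,n)[:2]:
            m=r["region"]&(c["depth"]>0);q=P[m]
            if len(q): print(n,l,round(r["confidence"],2),np.round(r["extent"]),np.round(np.median(q,0),3),np.round(np.percentile(q,2,0),3),np.round(np.percentile(q,98,0),3))
E
```

```text
{'time': np.float64(0.0), 'q': array([ 1.065,  0.528,  1.434,  0.   ,  1.181, -0.178]), 'joint_velocities': array([-0.   , -0.001,  0.001, -0.   , -0.   ,  0.001]), 'joint_torque': array([-1.0000e-03, -4.4004e+01, -1.7660e+01,  6.3000e-02,  5.8000e-02,
       -0.0000e+00]), 'position': array([0.201, 0.591, 0.404]), 'tool_rot': array([ 0.163,  0.987, -0.001, -0.   ]), 'ft_force': array([ 0.041,  0.758, -1.187]), 'moment': array([ 0.005, -0.015,  0.005]), 'grip_force': np.float64(0.0), 'grip_width': np.float64(0.087)} 0.1822
top {'fov_y': 42.09875053370285, 'cx': 322.34923294331753, 'cy': 198.5013669700794, 'extrinsics': array([[ 0.00903636,  0.99638211, -0.08450469,  0.46141471],
       [-0.99970748,  0.01089774,  0.0215917 ,  0.09547529],
       [ 0.0224345 ,  0.08428486,  0.99618912,  1.46285143],
       [ 0.        ,  0.        ,  0.        ,  1.        ]]), 'T': array([[ 0.00903636,  0.99638211, -0.08450469,  0.46141471],
       [-0.99970748,  0.01089774,  0.0215917 ,  0.09547529],
       [ 0.0224345 ,  0.08428486,  0.99618912,  1.46285143],
       [ 0.        ,  0.        ,  0.  
[... 1822 characters left out ...]
 [ 0.425 -0.233  0.005] [ 0.564 -0.091  0.013]
side filter_drawer 0.68 [325. 192.  18.  19.] [0.575 0.186 0.077] [0.56  0.142 0.003] [0.607 0.324 0.081]
side drawer_grip 0.62 [324. 191.  21.  17.] [0.577 0.196 0.077] [0.561 0.142 0.001] [0.605 0.326 0.081]
side light_panel 0.89 [287. 284.  75.  48.] [ 0.495 -0.167  0.01 ] [ 0.423 -0.233  0.004] [ 0.565 -0.091  0.013]
side screw_dish 0.52 [241. 248.  23.  17.] [0.363 0.005 0.007] [ 0.337 -0.03   0.002] [0.389 0.027 0.015]
side screw_dish 0.17 [286. 285.  72.  46.] [ 0.494 -0.167  0.01 ] [ 0.423 -0.233  0.002] [ 0.564 -0.088  0.013]
side flux_bottle 0.76 [370. 302.  21.  48.] [ 0.662 -0.302  0.053] [ 0.644 -0.31   0.003] [ 0.683 -0.228  0.104]
```

```bash
python3 - <<'E'
from h import *
c=cam("top");P=pts(c)
m=cut_out("extractor","top")[0]["region"]&(abs(P[...,2]-.089)<.005)&(c["depth"]>0)
r=cv2.minAreaRect((P[m][:,:2]*1000).astype(np.float32));print("top",r)
z=P[...,2];m=(z>.066)&(z<.084)&(P[...,0]>.53)&(P[...,0]<.586)&(abs(P[...,1]-.19)<.08)
q=P[m];print("bar",len(q),q.mean(0),cv2.minAreaRect((q[:,:2]*1000).astype(np.float32)))
m=cut_out("light_panel","top")[0]["region"]
print("panel",cv2.minAreaRect((P[m][:,:2]*1000).astype(np.float32)))
im=cv2.resize(c["pixels"][100:320,160:480],(800,550),interpolation=cv2.INTER_CUBIC);cv2.imwrite("pics/t1.png",im)
E
```

```text
top ((701.2088623046875, 182.53274536132812), (177.30430603027344, 205.2215576171875), 84.34089660644531)
bar 192 [0.56851578 0.19452422 0.07653565] ((574.2415161132812, 198.44166564941406), (109.37738037109375, 29.538442611694336), 85.49681091308594)
panel ((508.41375732421875, -74.81103515625), (320.25262451171875, 149.21017456054688), 80.44804382324219)
```

View pics/t1.png

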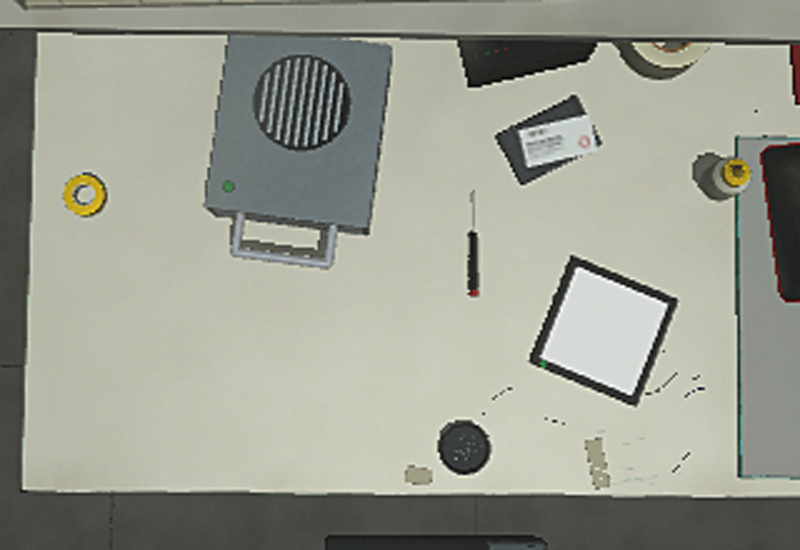

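The top view shows the extractor turned by about -5.7°, its bar handle at crop px (283,260), the panel at (604,330), and the bystanders clear of the drawer's path. I'll go above the handle for a close wrist look.

Request:
{"fn": "step_arm", "kwargs": {"rows": [[0.033,-0.039,0,0,0,-7.7],[0.033,-0.039,0,0,0,-7.7],[0.033,-0.039,0,0,0,-7.7],[0.033,-0.039,0,0,0,-7.7],[0.033,-0.039,0,0,0,-7.7],[0.033,-0.039,0,0,0,-7.7],[0.033,-0.039,0,0,0,-7.7],[0.033,-0.039,0,0,0,-7.7],[0.033,-0.039,0,0,0,-7.7],[0.033,-0.039,0,0,0,-7.7],[0,0,0,0,0,0],[0,0,0,0,0,0]], "jaw": 0.04}}

```text
time: 2.55
position: [0.5309, 0.2017, 0.4045]
tool_rot: [0.742, 0.671, -0.0, -0.001]
ft_force: [-0.0, -0.1, 0.0]
grip_width: 0.0398
grip_force: 0.0
```

```bash
python3 - <<'E'
from h import *
o=get_obs();print(o["position"],R.from_quat(o["tool_rot"]).as_matrix()[:,1])
c=cam("wrist");P=pts(c);cv2.imwrite("pics/w1.png",c["pixels"]);print(c["mount"])
z=P[...,2];m=(z>.068)&(z<.084)&(P[...,0]>.53)&(P[...,0]<.60)&(abs(P[...,1]-.19)<.09)
q=P[m];a=np.radians(-5.66);ex=np.array([np.cos(a),np.sin(a)]);ey=np.array([-ex[1],ex[0]])
s=q[:,:2]@ex;print(len(q),np.histogram(s,15),(q[:,:2]@ey).min(),(q[:,:2]@ey).max())
b=q[s<s.min()+.014];print(b.mean(0),len(b),np.polyfit(b[:,1],b[:,0],1),b[:,1].min(),b[:,1].max())
E
```

```text
[0.53086723 0.20165422 0.40454091] [ 0.99490157 -0.10084317 -0.00123654]
[[ 6.38622928e-04  9.65545830e-01  2.60232286e-01  7.11501638e-02]
 [ 9.99999790e-01 -5.89067219e-04 -2.68419412e-04 -6.12656433e-04]
 [-1.05876935e-04  2.60232403e-01 -9.65546004e-01  2.02686253e-02]
 [ 0.00000000e+00  0.00000000e+00  0.00000000e+00  1.00000000e+00]]
1722 (array([289, 386, 343, 159,  55,  51,  43,  46,  52,  71,  68,  42,  32,
        30,  55]), array([0.53708064, 0.54023392, 0.54338721, 0.5465405 , 0.54969378,
       0.55284707, 0.55600036, 0.55915365, 0.56230693, 0.56546022,
       0.56861351, 0.5717668 , 0.57492008, 0.57807337, 0.58122666,
       0.58437994])) 0.17924330180134568 0.31062676507815296
[0.5659361  0.20506056 0.07552656] 1202 [0.11896318 0.54154144] 0.14767341124679673 0.25554660481647756
```

View pics/w1.png

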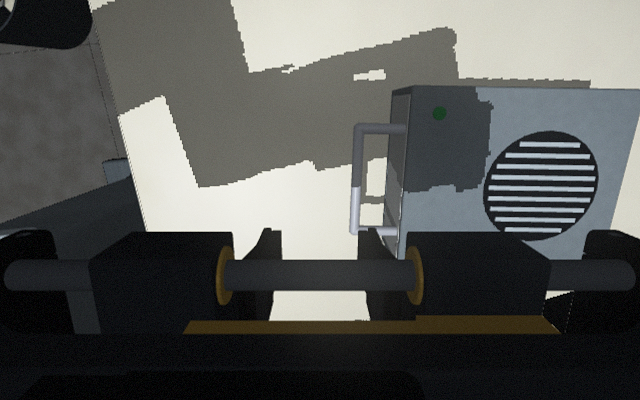

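The bar is vertical in the wrist view at column 357, rows 125–230, middle at about (0.565, 0.202). I'll descend onto it and pinch.

Request:
{"fn": "step_arm", "kwargs": {"rows": [[0.017,0,-0.03,0,0,0],[0.017,0,-0.03,0,0,0],[0,0,-0.03,0,0,0],[0,0,-0.03,0,0,0],[0,0,-0.024,0,0,0],[0,0,-0.024,0,0,0],[0,0,0,0,0,0],[0,0,0,0,0,0]]}}

```text
time: 3.6
position: [0.5651, 0.2026, 0.2376]
tool_rot: [0.741, 0.671, 0.0, 0.0]
ft_force: [1.1, 0.3, 0.7]
grip_width: 0.0395
grip_force: 0.0
```

Request:
{"fn": "step_arm", "kwargs": {"rows": [[0,0,0,0,0,0],[0,0,0,0,0,0],[0,0,0,0,0,0],[0,0,0,0,0,0],[0,0,0,0,0,0]], "jaw": 0, "squeeze": 30}}

```text
time: 4.22
position: [0.5656, 0.2016, 0.2371]
tool_rot: [0.742, 0.67, 0.001, 0.0]
ft_force: [0.5, -0.3, 1.9]
grip_width: 0.0091
grip_force: 30.0
```

Request:
{"fn": "step_arm", "kwargs": {"rows": [[-0.015,0.0015,0,0,0,0],[-0.019,0.002,0,0,0,0],[-0.019,0.002,0,0,0,0],[-0.019,0.002,0,0,0,0],[-0.019,0.002,0,0,0,0],[-0.019,0.002,0,0,0,0],[-0.019,0.002,0,0,0,0],[-0.019,0.002,0,0,0,0],[-0.018,0.001,0,0,0,0],[0,0,0,0,0,0],[0,0,0,0,0,0],[0,0,0,0,0,0]]}}

```text
time: 5.72
position: [0.3994, 0.2203, 0.237]
tool_rot: [0.743, 0.669, 0.003, -0.001]
ft_force: [-1.2, 14.0, -0.9]
grip_width: 0.0085
grip_force: 30.0
```

Request:
{"fn": "step_arm", "kwargs": {"rows": [[0,0,0,0,0,0],[0,0,0,0,0,0],[0,0,0,0,0,0],[0,0,0.03,0,0,0],[0,0,0.05,0,0,0],[0,0,0.05,0,0,0],[0,0,0.035,0,0,0]], "jaw": 0.04}}

```text
time: 6.6
position: [0.3991, 0.2179, 0.4039]
tool_rot: [0.742, 0.67, 0.001, 0.001]
ft_force: [0.8, -0.2, -0.7]
grip_width: 0.0402
grip_force: 0.0
```

Request:
{"fn": "step_arm", "kwargs": {"rows": [[0.016,-0.0015,0,0,0,8.9],[0.016,-0.0015,0,0,0,8.9],[0.016,-0.0015,0,0,0,8.9],[0.016,-0.0015,0,0,0,8.9],[0.016,-0.0015,0,0,0,8.9],[0.016,-0.0015,0,0,0,8.9],[0.016,-0.0015,0,0,0,8.9],[0.016,-0.0015,0,0,0,8.9],[0.016,-0.0015,0,0,0,8.9],[0.016,-0.0015,0,0,0,8.9],[0,0,0,0,0,0],[0,0,0,0,0,0]]}}

```text
time: 8.1
position: [0.5584, 0.203, 0.4013]
tool_rot: [0.06, 0.998, -0.0, -0.001]
ft_force: [-0.4, -0.3, -0.2]
grip_width: 0.0401
grip_force: 0.0
```

```bash
python3 - <<'E'
from h import *
o=get_obs();print(o["position"],R.from_quat(o["tool_rot"]).as_matrix()[:,1])
for n in("wrist","top"):
    c=cam(n);P=pts(c);cv2.imwrite(f"pics/{n}2.png",c["pixels"])
    hsv=cv2.cvtColor(c["pixels"],cv2.COLOR_BGR2HSV)
    z=P[...,2];box=(c["depth"]>0)&(P[...,0]>.35)&(P[...,0]<.62)&(abs(P[...,1]-.2)<.1)
    H=hsv[...,0];S=hsv[...,1]
    for nm,m in(("tongue",(H>18)&(H<38)&(S>100)&(z>.05)),("flap",(H>95)&(H<125)&(S>100)&(z>.055)&(z<.09))):
        q=P[m&box]
        if len(q)>5: print(n,nm,len(q),np.median(q,0),q.min(0),q.max(0),cv2.minAreaRect((q[:,:2]*1000).astype(np.float32)))
    for l in("flap_tongue","cover_flap","drawer_grip"):
        for r in cut_out(l,n)[:1]:
            q=P[r["region"]&(c["depth"]>0)]; print(n,l,r["confidence"],r["extent"],np.median(q,0) if len(q) else 0)
E
```

```text
[0.55843969 0.20298256 0.40130292] [ 1.20627132e-01  9.92697775e-01 -4.71838695e-04]
wrist tongue 8074 [0.53339138 0.21584143 0.31557105] [0.45814035 0.12466793 0.06796703] [0.5676479  0.29198941 0.33892077] ((511.3309020996094, 210.89453125), (166.72947692871094, 104.62491607666016), 79.2081527709961)
wrist flap 13920 [0.54011761 0.2039359  0.06972055] [0.48556716 0.13364502 0.06039572] [0.5996188  0.27223493 0.07335556] ((542.6917724609375, 203.18235778808594), (129.66224670410156, 101.63365936279297), 83.31002807617188)
wrist flap_tongue 0.95 [320.6, 150.2, 138.1, 152.3] [0.53734936 0.20642573 0.06982072]
wrist cover_flap 0.69 [318.6, 151.3, 138.0, 151.0] [0.53755633 0.20633388 0.06981467]
wrist drawer_grip 0.95 [316.8, 120.8, 193.1, 237.0] [0.5094669  0.20742495 0.06935943]
top tongue 89 [0.48544086 0.20915139 0.0744053 ] [0.47213481 0.14469738 0.05023643] [0.58661014 0.22257661 0.3170203 ] ((530.6990966796875, 186.2909698486328), (27.53297996520996, 137.58078002929688), 61.303043365478516)
top flap 523 [0.51500658 0.22094694 0.07054899] [0.48881224 0.14074036 0.06378213] [0.54129965 0.26903303 0.08058998] ((514.5646362304688, 205.14230346679688), (126.3545150756836, 41.625667572021484), 83.17378997802734)
top flap_tongue 0.92 [270.4, 226.1, 50.6, 33.1] [0.51233994 0.21780595 0.07088905]
top cover_flap 0.6 [271.1, 225.6, 46.6, 25.2] [0.51208225 0.21815978 0.07089374]
top drawer_grip 0.97 [268.6, 233.3, 61.1, 42.5] [0.49900652 0.22370728 0.06819642]
```

View pics/wrist2.png

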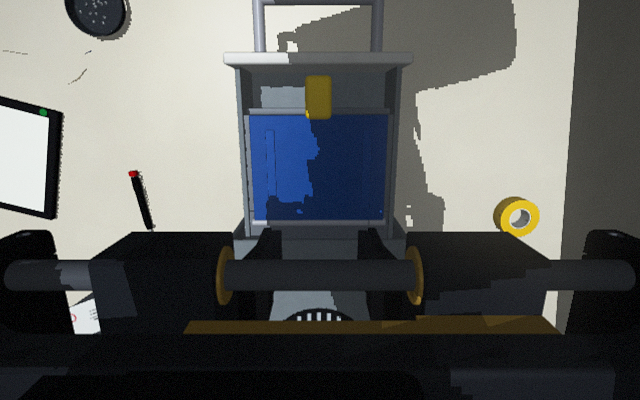

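The wrist view shows the drawer out, the blue flap (250–387, 115–220), and the yellow tongue at px (318,97). I'll refine the tongue location.

```bash
python3 - <<'E'
from h import *
c=cam("wrist");P=pts(c);hsv=cv2.cvtColor(c["pixels"],cv2.COLOR_BGR2HSV);H,S=hsv[...,0],hsv[...,1]
z=P[...,2];m=(H>15)&(H<38)&(S>100)&(z>.06)&(z<.085);m[:,:280]=0;m[:,360:]=0;m[140:]=0
q=P[m];print(len(q),np.median(q,0),cv2.minAreaRect((q[:,:2]*1000).astype(np.float32)))
f=P[(H>95)&(H<125)&(S>100)&(z>.055)&(z<.09)]
a=np.radians(-6.6);ex=np.array([np.cos(a),np.sin(a)]);ey=np.array([-ex[1],ex[0]])
for n,k in(("t",q),("f",f)):
  print(n,np.percentile(k[:,:2]@ex,[1,50,99]),np.percentile(k[:,:2]@ey,[1,50,99]),np.median(k[:,2]))
# front panel top edge
m=(z>.074)&(z<.088)&(P[...,0]>.38)&(P[...,0]<.5)&(abs(P[...,1]-.2)<.1)
g=P[m];g=g[g[:,0]>.40];print("front",np.percentile(g[:,:2]@ex,[2,50,98]),np.percentile(g[:,:2]@ey,[2,98]))
E
```

```text
1131 [0.47725694 0.21171662 0.07337014] ((477.76239013671875, 211.98423767089844), (23.391094207763672, 37.051727294921875), 82.60547637939453)
t [0.43189136 0.44956047 0.46864859] [0.25376996 0.26547483 0.27685764] 0.07337014028793903
f [0.46594689 0.51292987 0.56517452] [0.2026029  0.26514687 0.32741169] 0.06973476606063414
front [0.37502484 0.41653708 0.45628531] [0.19003546 0.34051484]
```

Request:
{"fn": "step_arm", "kwargs": {"rows": [[-0.03,0.003,0,0,0,0],[-0.03,0.003,-0.01,0,0,0],[-0.029,0.004,-0.02,0,0,0],[0,0,-0.03,0,0,0],[0,0,-0.03,0,0,0],[0,0,-0.03,0,0,0],[0,0,-0.03,0,0,0],[0,0,-0.019,0,0,0],[0,0,0,0,0,0],[0,0,0,0,0,0]], "jaw": 0.045}}

```text
time: 9.8
position: [0.4706, 0.2133, 0.2333]
tool_rot: [0.059, 0.998, 0.0, 0.001]
ft_force: [0.2, 0.0, 0.2]
grip_width: 0.0449
grip_force: 0.0
```

Request:
{"fn": "step_arm", "kwargs": {"rows": [[0,0,0,0,0,0],[0,0,0,0,0,0],[0,0,0,0,0,0],[0,0,0,0,0,0]], "jaw": 0, "squeeze": 15}}

```text
time: 10.3
position: [0.4703, 0.2127, 0.2332]
tool_rot: [0.059, 0.998, -0.001, 0.0]
ft_force: [0.2, -5.0, 4.3]
grip_width: 0.024
grip_force: 15.0
```

```bash
python3 -c "
import numpy as np
t=np.linspace(0,1.65,15);s=-.128*np.cos(t);z=.128*np.sin(t)
for a,b in zip(np.diff(s),np.diff(z)):print([round(a*.993,4),round(-a*.118,4),round(b,4),0,0,0],end=', ')"
```

```text
[np.float64(0.0009), np.float64(-0.0001), np.float64(0.0151), 0, 0, 0], [np.float64(0.0026), np.float64(-0.0003), np.float64(0.0148), 0, 0, 0], [np.float64(0.0043), np.float64(-0.0005), np.float64(0.0144), 0, 0, 0], [np.float64(0.006), np.float64(-0.0007), np.float64(0.0138), 0, 0, 0], [np.float64(0.0076), np.float64(-0.0009), np.float64(0.013), 0, 0, 0], [np.float64(0.009), np.float64(-0.0011), np.float64(0.012), 0, 0, 0], [np.float64(0.0104), np.float64(-0.0012), np.float64(0.0109), 0, 0, 0], [np.float64(0.0116), np.float64(-0.0014), np.float64(0.0096), 0, 0, 0], [np.float64(0.0126), np.float64(-0.0015), np.float64(0.0081), 0, 0, 0], [np.float64(0.0135), np.float64(-0.0016), np.float64(0.0066), 0, 0, 0], [np.float64(0.0141), np.float64(-0.0017), np.float64(0.0049), 0, 0, 0], [np.float64(0.0146), np.float64(-0.0017), np.float64(0.0032), 0, 0, 0], [np.float64(0.0149), np.float64(-0.0018), np.float64(0.0015), 0, 0, 0], [np.float64(0.015), np.float64(-0.0018), np.float64(-0.0003), 0, 0, 0],
```

Gripped at 24 mm, the tongue's width. Next I swing it up along the arc.

Request:
{"fn": "step_arm", "kwargs": {"rows": [[0.001,0,0.015,0,0,0],[0.0025,-0.0003,0.015,0,0,0],[0.0045,-0.0005,0.0145,0,0,0],[0.006,-0.0007,0.014,0,0,0],[0.0075,-0.001,0.013,0,0,0],[0.009,-0.001,0.012,0,0,0],[0.0105,-0.001,0.011,0,0,0],[0.0115,-0.0015,0.0095,0,0,0],[0,0,0,0,0,0]]}}

```text
time: 11.42
position: [0.5231, 0.2065, 0.3379]
tool_rot: [0.059, 0.998, -0.001, -0.0]
ft_force: [-1.3, -5.5, 2.2]
grip_width: 0.0238
grip_force: 15.0
```

Request:
{"fn": "step_arm", "kwargs": {"rows": [[0.0125,-0.0015,0.008,0,0,0],[0.0135,-0.0015,0.0065,0,0,0],[0.014,-0.0015,0.005,0,0,0],[0.0145,-0.002,0.003,0,0,0],[0.015,-0.002,0.0015,0,0,0],[0.015,-0.002,0,0,0,0],[0,0,0,0,0,0],[0,0,0,0,0,0]]}}

```text
time: 12.42
position: [0.6076, 0.1964, 0.3605]
tool_rot: [0.059, 0.998, -0.0, 0.001]
ft_force: [0.5, -6.0, -4.7]
grip_width: 0.024
grip_force: 15.0
```

Request:
{"fn": "step_arm", "kwargs": {"rows": [[0,0,0,0,0,0],[0,0,0,0,0,0],[0,0,0.02,0,0,0],[0,0,0.04,0,0,0],[0,0,0.02,0,0,0],[0,0,0,0,0,0],[0,0,0,0,0,0]], "jaw": 0.05}}

```text
time: 13.3
position: [0.6067, 0.1971, 0.44]
tool_rot: [0.059, 0.998, 0.0, -0.001]
ft_force: [-0.4, -0.7, -0.5]
grip_width: 0.0498
grip_force: 0.0
```

```bash
python3 - <<'E'
from h import *
o=get_obs();print(o["position"],R.from_quat(o["tool_rot"]).as_matrix()[:,1])
a=np.radians(-6.7);ex=np.array([np.cos(a),np.sin(a)]);ey=np.array([-ex[1],ex[0]])
for n in("wrist","side"):
    c=cam(n);P=pts(c);cv2.imwrite(f"pics/{n}3.png",c["pixels"])
    hsv=cv2.cvtColor(c["pixels"],cv2.COLOR_BGR2HSV);H,S=hsv[...,0],hsv[...,1];z=P[...,2]
    box=(c["depth"]>0)&(P[...,0]>.4)&(P[...,0]<.7)&(abs(P[...,1]-.2)<.1)
    q=P[box&(H>4)&(H<16)&(S>130)&(z<.06)&(z>.02)]
    if len(q)>5: print(n,"rib",len(q),np.median(q,0),q.max(0),cv2.minAreaRect((q[:,:2]*1000).astype(np.float32)))
    q=P[box&(H>95)&(H<125)&(S>100)&(z>.06)&(z<.22)]
    if len(q)>5: print(n,"flap",len(q),np.c_[q[:,:2]@ex,q[:,2]][np.argsort(q[:,2])][[0,len(q)//2,-1]])
    for r in cut_out("filter_plate",n)[:1]:
        q=P[r["region"]&(c["depth"]>0)];print(n,r["confidence"],r["extent"],np.median(q,0),np.percentile(q[:,:2]@ex,[1,99]),np.percentile(q[:,:2]@ey,[1,99]))
w=cv2.imread("pics/wrist3.png")[:260,100:500];s=cv2.resize(cv2.imread("pics/side3.png")[110:290,250:450],(400,360));b=np.zeros((360,800,3),np.uint8);b[:260,:400]=w;b[:,400:]=s;cv2.imwrite("pics/c3.png",b)
E
```

```text
[0.60672704 0.19707008 0.44004504] [1.17717703e-01 9.93047037e-01 3.53362213e-04]
wrist rib 494 [0.53671198 0.20170056 0.05145931] [0.56410895 0.21005225 0.05418364] ((538.3314208984375, 201.19650268554688), (12.053191184997559, 51.0714111328125), 81.40546417236328)
wrist flap 5075 [[0.56844639 0.07260076]
 [0.57399123 0.13701355]
 [0.57607242 0.17220756]]
side rib 96 [0.54161868 0.19715078 0.05032745] [0.5648068  0.25734437 0.05644558] ((538.1378173828125, 222.3579864501953), (49.278221130371094, 66.90613555908203), 5.078380584716797)
side flap 49 [[0.56523568 0.06598263]
 [0.57839269 0.11865828]
 [0.58274709 0.17398921]]
side 0.57 [308.9, 197.4, 21.3, 4.4] [0.5388015  0.19739636 0.04974712] [0.47997091 0.53815034] [0.25294297 0.30420763]
```

View pics/c3.png

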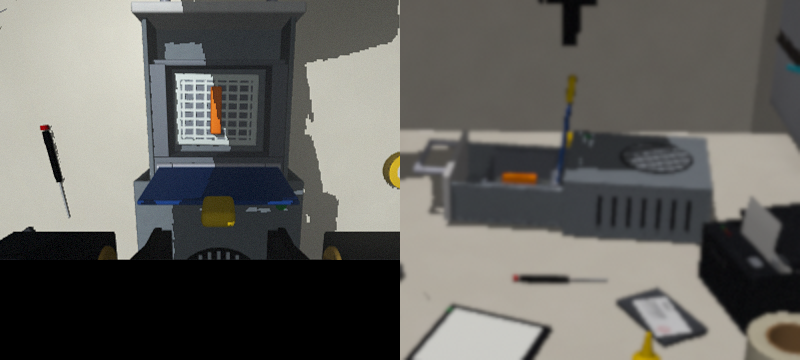

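The flap stands up at crop px (570,130), and the plate is exposed with its orange rib at (216,110). Going down onto the rib.

Request:
{"fn": "step_arm", "kwargs": {"rows": [[-0.023,0.0015,0,0,0,-0.6],[-0.023,0.0015,0,0,0,-0.6],[-0.023,0.0015,0,0,0,-0.6],[0,0,-0.03,0,0,0],[0,0,-0.04,0,0,0],[0,0,-0.04,0,0,0],[0,0,-0.04,0,0,0],[0,0,-0.04,0,0,0],[0,0,-0.025,0,0,0],[0,0,-0.014,0,0,0],[0,0,0,0,0,0],[0,0,0,0,0,0]], "jaw": 0.05}}

```text
time: 15.0
position: [0.5387, 0.2013, 0.2126]
tool_rot: [0.075, 0.997, 0.0, 0.001]
ft_force: [0.3, -0.4, 0.5]
grip_width: 0.0501
grip_force: 0.0
```

Request:
{"fn": "step_arm", "kwargs": {"rows": [[0,0,0,0,0,0],[0,0,0,0,0,0],[0,0,0,0,0,0],[0,0,0,0,0,0],[0,0,0,0,0,0]], "jaw": 0, "squeeze": 30}}

```text
time: 15.62
position: [0.5382, 0.2012, 0.2118]
tool_rot: [0.075, 0.997, 0.0, 0.0]
ft_force: [0.6, -0.1, 0.7]
grip_width: 0.0116
grip_force: 30.0
```

Request:
{"fn": "step_arm", "kwargs": {"rows": [[0,0,0.006,0,0,0],[0,0,0.012,0,0,0],[0,0,0.018,0,0,0],[0,0,0.02,0,0,0],[0,0,0.02,0,0,0],[0,0,0.02,0,0,0],[0,0,0.02,0,0,0],[0,0,0.014,0,0,0],[0,0,0,0,0,0],[0,0,0,0,0,0],[0,0,0,0,0,0]]}}

```text
time: 17.0
position: [0.5379, 0.2011, 0.3409]
tool_rot: [0.075, 0.997, -0.0, -0.001]
ft_force: [-1.5, -0.2, -1.3]
grip_width: 0.0118
grip_force: 30.0
```

Request:
{"fn": "step_arm", "kwargs": {"rows": [[-0.003,-0.02,0,0,0,0],[-0.004,-0.032,0,0,0,0],[-0.004,-0.035,0,0,0,0],[-0.004,-0.035,0,0,0,0],[-0.004,-0.035,0,0,0,0],[-0.004,-0.035,0,0,0,0],[-0.004,-0.035,0,0,0,0],[-0.004,-0.035,0,0,0,0],[-0.004,-0.035,0,0,0,0],[-0.004,-0.032,0,0,0,0],[-0.004,-0.02,0,0,0,0],[-0.001,-0.012,0,0,0,0]]}}

```text
time: 18.5
position: [0.4932, -0.1615, 0.3414]
tool_rot: [0.076, 0.997, 0.0, -0.001]
ft_force: [0.2, 0.2, -1.8]
grip_width: 0.0117
grip_force: 30.0
```

Request:
{"fn": "step_arm", "kwargs": {"rows": [[0,0,-0.01,0,0,0],[0,0,-0.014,0,0,0],[0,0,-0.008,0,0,0],[0,0,0,0,0,0],[0,0,0,0,0,0],[0,0,0,0,0,0],[0,0,0,0,0,0]]}}

```text
time: 19.38
position: [0.4943, -0.1598, 0.3101]
tool_rot: [0.075, 0.997, -0.0, 0.0]
ft_force: [0.1, -0.5, -0.2]
grip_width: 0.0115
grip_force: 30.0
```

```bash
python3 - <<'E'
from h import *
o=get_obs();print(o["position"],o["grip_width"],o["grip_force"],o["time"])
c=cam("side");P=pts(c);cv2.imwrite("pics/s4.png",c["pixels"])
for l in("filter_plate","light_panel"):
    for r in cut_out(l,"side")[:1]:
        q=P[r["region"]&(c["depth"]>0)];print(l,r["confidence"],np.percentile(q,[2,50,98],axis=0).round(3))
E
```

```text
[ 0.49429992 -0.15977282  0.31010446] 0.01148121874244057 29.9997055856511 19.375
filter_plate 0.67 [[ 0.454 -0.211  0.004]
 [ 0.499 -0.179  0.124]
 [ 0.537 -0.02   0.15 ]]
light_panel 0.82 [[ 0.423 -0.233  0.004]
 [ 0.495 -0.167  0.01 ]
 [ 0.563 -0.092  0.013]]
```

View pics/s4.png

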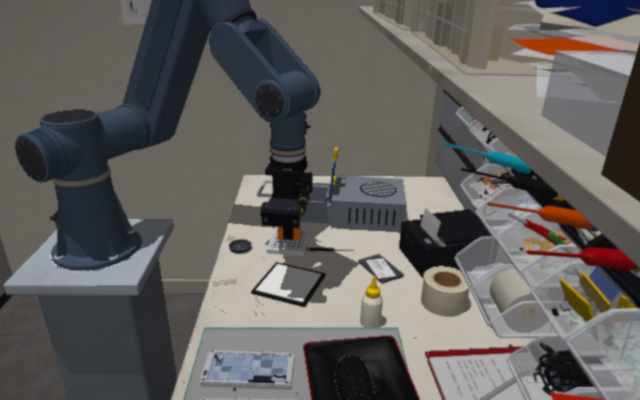

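The side view shows the plate held level at px (287,245) above the panel at (288,284), with the flap up at (335,170), the drawer out, and the bystanders in place. Handing in.

```bash
python3 -c "
from rig import hand_in
print(hand_in())"
```

```text
the job is handed in; nothing more can be done
None
```

I handed the job in at about 19.4 s, with the plate held still and level about 10 cm above the middle of the light panel, the drawer out and the flap up, and nothing else visibly moved; no verdict came back.

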